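Push the seal carton home into the stowage corner

ROBOT

A 6-joint arm with a two-finger parallel gripper is mounted at the origin on a cart in front of the work surface, level with it; the furniture and walls round the work are solid. World frame = base frame: x ahead of the robot, y to its left, z up, the work surface at z = 0. Lengths are in mm, angles in rad, forces in N, time in s.
With the tool pointing down it reaches from about 350 to 975 mm from the base axis. Payload 7.1 kg.
Tool frame: the origin (TCP) lies at the very end of the fingers, on their centre line; the grasp point (between the pads) lies 19 mm behind it (ctrl.grasp_offset is the distance from the TCP to the grasp point, in mm); z points along the fingers, y is the line along which they close (so a half turn about z gives the same grasp; the last joint's range is limited). The gripper opens to 88 mm and grips with 3 to 60 N. Pads are 20 mm wide; open, the fingers measure 115 mm over their backs; the gripper's body (75 mm by 178 mm) begins 61 mm behind the grasp point.
Start: joints at [-1.314, 0.423, 1.63, -0, 1.089, -0.019], TCP at [170.216, -601.358, 222.675] pointing down, gripper open.
Joint ranges: [-3, 3], [-0.9, 2.11], [0.09, 2.58], [-1.31, 4.45], [0.11, 2.69], [-2.54, 2.54]. Speed limits (rad/s): [2.39, 2.39, 3.01, 3.14, 3.14, 3.14].

INTERFACE

Orientations are given as a rotation vector (axis times angle).
In Python, from workcell import ctrl, viewer, ticket, models gives the robot as it stands.
- The arm moves only by the tool play_rows, never from a script. Its arguments are lists of equal length, an entry for each row: "dp": the shift along the world's x, y, z in mm, a list of three; "yaw": the turn about the world's z in degrees. In form: {"dp": [[tx, ty, tz], ...], "yaw": [yaw, ...]}. A call has 1 to 8 rows; each row shifts and turns the commanded pose from where the row before left it; what a row does not reach is not made up. A row lasts 1/12 s, in which the tool goes at most 41.7 mm and 7.16 degrees, less where a joint would pass 70% of its speed; a pose out of reach is approached as far as the arm can. A call is refused whole if a number of a shift passes 41.7 or a number of a turn 7.16, either way. A call with a gripper value outside its range is refused whole. "gripper" is the closure, from 0 (fully open) to 1 (shut), set as the call begins (left out, the last holds). The fingers move at their own pace and stop on an object; the grip force is fixed at half the most. Time passes only in rows, so rows that do not move let the fingers close. It gives the time, the measured TCP pose, the force, the opening and the grip force at its end, in the units of the state.
- ctrl.get_obs(): the state, without advancing time (a new reading comes with each control period).
- viewer.get_image(name): name is "scene" or "side" or "wrist"; returns a dict with "pixels" (400x640x3 uint8, red, green, blue), "range_z" (400x640 float32, mm along the optical axis (not along the pixel's ray), 0 where there is no reading), "fx", "fy", "cx", "cy" (pixels), "dist_coeffs" ([k1, k2, p1, p2, k3] as OpenCV has them; the pictures are not rectified), "T" (4x4, takes a point from camera to world coordinates); the wrist camera has in their place "hand_eye" (4x4, takes a point from camera to tool coordinates, whose origin is the TCP and whose axes are the flange's). Camera axes: x right, y up, looking along -z (the intrinsics and any distortion apply to the point x, -y, -z); pixel columns grow to the right and rows downward; lengths in mm; the calibration is good to about 2 mm. A picture is of the moment at which its call begins: read the wrist's pose just before it.
- ticket.close_job(): hands the job in; it is judged then, once.
Trained networks look in a picture, given as the dict that the camera call returned (one of the last four; its "shot" number tells which), for a name from the list of things; names that differ only in an ending like _2 or _b are one class to them, and where a whole thing is asked for, a point or a joint stands for the part that bears it (a point fixed in the world has none). Each returns a list of dicts, best first, with "conf" (0 to 1); they miss things now and then, are a little off and sometimes report something else, mostly with a low value. They report only what shows in the picture. A call takes as long as a camera call. They do not tell look-alikes from the thing itself.
- models.look_for(picture, name): "bbox" ([centre column, centre row, width, height] in pixels, round what is visible of it).
- models.landmark_of(picture, name): "location" ([column, row] in pixels: a listed point, or the origin of a listed thing).
The state is a dict: "t": time; "qpos": joint angles; "qvel": joint speeds; "joint_torque": joint torques, N m; "ee_pos": TCP position; "orientation": TCP orientation; "ft_force": force on the tool from outside, world axes, zero at the start; "moment": the same for the moment, N m; "width": finger opening in mm; "grasp_force": force on a finger pad.
Only numpy, scipy, OpenCV 4.12 (cv2) and the standard library are available. Lean on these libraries where they do the work, as an engineer would, in place of code of your own. Each camera call takes 0.05 s, during which the arm holds its last target. There are 200 camera calls.

TASK

Stow the white and green carton for sea: push it along the bench, never lifting or tipping it, into the corner of the white stowage rails, so that its narrow end sits flush against the long back rail and its long side flush against the short side rail. Leave the white and orange carton, the vent filter and the brown bottle where they stand.

Things in the scene. Friction and masses are not known exactly. Their poses are not given: they have to be found in the camera images.
- seal_carton: The thing to push: closed white and green printed carton, loose, 0.2 to 0.4 kg, 111 mm along its own x, 86 mm along its own y, 53 mm high. Origin at the centre of its underside, z up. At the start its x axis points away from the robot within 0.4 rad; it stands at the middle or at the right of the bench.
- stow_corner: Two fixed white plastic rails, 14 mm thick, 30 mm high, forming a corner. Origin on the bench at the inner corner. Inner face of the back rail: plane x = 0, 400 mm from the origin along -y (robot's right). Inner face of the side rail: plane y = 0, 130 mm along -x (to the robot). x points away from the robot within 0.1 rad. Carton home: centre at x -55.5, y -43 mm here, x axes parallel.
- filter_carton: Bystander: white and orange printed carton, loose, 76 mm along its own x, 106 mm along its own y, 49 mm high, in whichever of the two places the white and green carton is not. Origin at the centre of its underside.
- vent_filter: Bystander: white plastic disc filter with a stub on top, loose, 60 mm across, 25 mm high, to the right of the cartons. Origin at the centre of its underside.
- reagent_bottle: Bystander: brown lab bottle with a black cap, loose, 56 mm across, 119 mm high, left of the short side rail. Origin at the centre of its underside.
Things that resemble listed ones, but are neither listed nor needed, are in the scene too. What is shaped like the seal_carton but pink or purple is not meant.

How it is judged (in metres and radians):
At the end, for the whole second after the job is handed in: The white and green carton lies flat and at rest on the bench in the corner: its narrow end within 5 mm of the back rail, its long side within 5 mm of the side rail, square to the rails within 0.05 rad; the other carton, the filter and the bottle are within 15 mm of where they stood (x of seal_carton in the frame of stow_corner between -0.0605 and -0.05 m and y of seal_carton in the frame of stow_corner between -0.048 and -0.038 m and angle between the x axis of seal_carton and the x axis of stow_corner, either way round below 0.05 rad and angle between seal_carton's own z axis and vertical below 0.05 rad and height (world z) of seal_carton below 0.005 m and linear speed of seal_carton below 0.01 m/s and distance of each of filter_carton, vent_filter, reagent_bottle from where it was at the start of the episode below 0.015 m); the robot touches nothing.
It fails at once if the white and green carton is lifted off the bench (15 mm) or tipped (0.3 rad) (height (world z) of seal_carton above 0.015 m or angle between seal_carton's own z axis and vertical above 0.3 rad).
It fails at once if the white and orange carton, the vent filter or the brown bottle is moved more than 15 mm (distance of any of filter_carton, vent_filter, reagent_bottle from where it was at the start of the episode above 0.015 m).
It also fails if it takes over 53 s, if anything falls off the work surface, if the arm or the gripper's body presses on something with over 40 N, if the wrist force passes 120 N, or if a joint passes its speed limit or range.

## Working session

There is one attempt and no reset: what is moved stays moved. The work goes in short steps, Python scripts to look and compute and a tool call to move; the robot and the scene stay as the last step left them, time stands still between calls to the robot, and variables do not carry over. Pictures are saved under pics/ and viewed, at most 10 in all, crops included, and the job is handed in when it is done.

Besides the shell and the picture viewer there is one more tool, called after "Request:" as name(argument=value, ...), one argument or row to a line, values as JSON. play_rows: Moves the arm, as the interface text tells. Its arguments: {"type":"object","properties":{"dp":{"type":"array"},"yaw":{"type":"array"},"gripper":{"type":"number"}},"required":["dp","yaw"]}

```bash
mkdir -p pics
cat > h.py <<'E'
import numpy as np,cv2
from workcell import ctrl,viewer,ticket,models
def grab(n):
    im=viewer.get_image(n); return im
def cloud(im,T=None):
    T=np.array(im['T']) if T is None else T
    h,w=im['range_z'].shape
    u,v=np.meshgrid(np.arange(w),np.arange(h))
    K=np.array([[im['fx'],0,im['cx']],[0,im['fy'],im['cy']],[0,0,1.]])
    p=cv2.undistortPoints(np.stack([u,v],-1).reshape(-1,1,2).astype(np.float64),K,np.array(im['dist_coeffs'],float)).reshape(h,w,2)
    z=im['range_z']
    P=np.stack([p[...,0]*z,-p[...,1]*z,-z],-1)
    W=P@T[:3,:3].T+T[:3,3]; W[z<=0]=np.nan
    return W
E
python3 - <<'E'
from h import *
for n in ['scene','side']:
    im=grab(n); cv2.imwrite(f'pics/{n}0.png',im['pixels'][...,::-1])
    W=cloud(im); np.savez(f'{n}0.npz',W=W,px=im['pixels'])
    print(n,np.array(im['T'])[:3,3].round())
    for k in ['seal_carton','filter_carton','vent_filter','reagent_bottle','stow_corner']:
        for d in models.look_for(im,k)[:3]:
            c,r=map(int,d['bbox'][:2]); print(k,np.round(d['bbox']),round(d['conf'],2),W[min(r,399),min(c,639)].round())
        for d in models.landmark_of(im,k)[:2]: print('  lm',np.round(d['location']),round(d['conf'],2))
print(ctrl.get_obs())
E
```

```text
scene [-94. 535. 929.]
seal_carton [345. 210.  39.  42.] 0.93 [ 478. -122.   54.]
seal_carton [430. 162.  16.  24.] 0.56 [ 437. -515.   52.]
  lm [358. 261.] 0.7
  lm [343. 211.] 0.64
  lm [298. 254.] 0.62
vent_filter [392. 205.  17.  14.] 0.7 [ 417. -287.   10.]
vent_filter [254. 224. 105.  93.] 0.2 [668.  96.   0.]
  lm [392. 207.] 0.6
  lm [302. 253.] 0.24
reagent_bottle [190. 278.  26.  41.] 0.71 [561. 371.  84.]
  lm [195. 286.] 0.9
stow_corner [256. 226. 106.  90.] 0.6 [659.  95.  -2.]
  lm [206. 243.] 0.7
side [-59. 962. 976.]
seal_carton [364. 239.  39.  36.] 0.97 [331.   0.  54.]
seal_carton [397. 169.  24.  21.] 0.95 [ 416. -503.   47.]
  lm [361. 244.] 0.66
  lm [341. 210.] 0.64
filter_carton [313. 242.  35.  30.] 0.86 [482.  94.  46.]
  lm [314. 245.] 0.87
vent_filter [374. 200.  10.   8.] 0.44 [ 424. -284.    9.]
  lm [373. 199.] 0.65
reagent_bottle [240. 278.  18.  34.] 0.62 [562. 383.  86.]
  lm [242. 294.] 0.93
stow_corner [266. 232.  71.  78.] 0.71 [690. 100.  -2.]
  lm [234. 254.] 0.77
  lm [340. 213.] 0.64
{'t': 1.1, 'qpos': array([-1.31398031e+00,  4.23080639e-01,  1.62987024e+00, -2.24166028e-06,
        1.08857853e+00, -1.90244160e-02]), 'qvel': array([ 0.0001929 , -0.00100642,  0.00042589, -0.00089101,  0.00132601,
        0.00028958]), 'joint_torque': array([-5.56095783e-04, -5.44592786e+01, -2.74053723e+01,  6.44013053e-02,
        1.66331377e-02,  5.41070762e-06]), 'ee_pos': array([ 170.23435339, -601.38000569,  222.69887617]), 'orientation': array([3.11169767e+00, 4.31909732e-01, 8.68525672e-06]), 'ft_force': array([-0.2194021 ,  0.0792485 ,  0.97987087]), 'moment': array([-0.01455843,  0.00707767,  0.00587424]), 'grasp_force': 0.0, 'width': 87.52463941267193}
```

View pics/scene0.png

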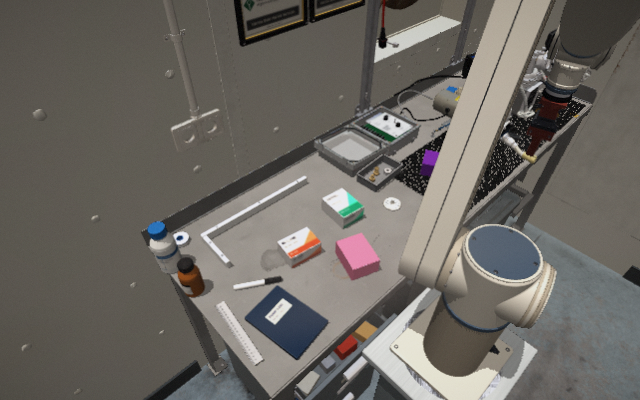

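View pics/side0.png

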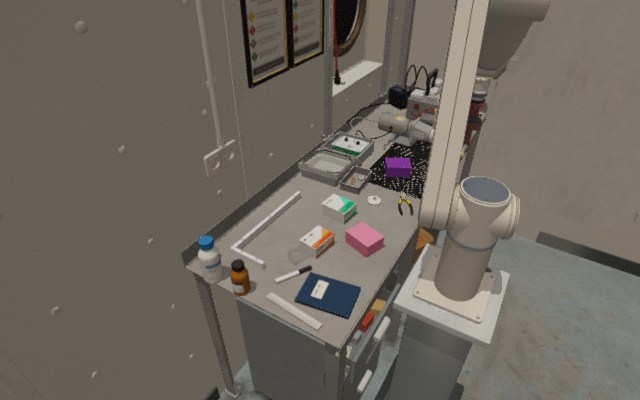

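The scene view shows three things that could be taken for the target: the white/green carton at (343,207), a pink one at (358,256) and a purple one at (430,162). The white/orange bystander is at (299,245). I choose the white/green one. The rail corner is at about (205,237), the filter at (392,204) and the bottle at (190,278).

```bash
cat > m.py <<'E'
from h import *
def rect(pts):
    r=cv2.minAreaRect(pts.astype(np.float32)); return np.round(cv2.boxPoints(r),1).tolist(),np.round(r[0],1),np.round(r[1],1),round(r[2],2)
def seg(W,x0,x1,y0,y1,z0,z1):
    m=(W[...,0]>x0)&(W[...,0]<x1)&(W[...,1]>y0)&(W[...,1]<y1)&(W[...,2]>z0)&(W[...,2]<z1)
    m=cv2.morphologyEx(m.astype(np.uint8),cv2.MORPH_OPEN,np.ones((2,2)))
    n,l,s,_=cv2.connectedComponentsWithStats(m)
    if n<2: return W[:0,0]
    return W[l==1+s[1:,4].argmax()]
E
python3 - <<'E'
from m import *
for n in ['scene','side']:
    d=np.load(n+'0.npz'); W=d['W']
    print(n)
    for nm,b in dict(seal=(380,580,-220,-40,44,62),orange=(400,600,-20,180,40,60),filt=(370,470,-330,-240,4,40),bottle=(500,620,320,430,20,130)).items():
        p=seg(W,*b); print(nm,len(p),p[:,2].mean() if len(p) else 0,rect(p[:,:2]))
    p=seg(W,450,850,-250,300,20,40); print('rail',len(p),rect(p[:,:2]))
    # back rail inner edge / side rail
    for y in range(-180,280,30):
        q=p[abs(p[:,1]-y)<6]
        if len(q):print(y,q[:,0].min().round(),q[:,0].max().round(),end=' | ')
    print()
    for x in range(520,740,20):
        q=p[abs(p[:,0]-x)<5]
        if len(q):print(x,q[:,1].min().round(),q[:,1].max().round(),end=' | ')
    print()
    q=seg(W,480,850,-250,500,-8,8); print('bench z',np.median(q[:,2]))
im=cv2.imread('pics/scene0.png')[150:300,180:440]
cv2.imwrite('pics/crop.png',cv2.resize(im,None,fx=3,fy=3,interpolation=cv2.INTER_CUBIC))
E
```

```text
scene
seal 719 nan ([[405.3999938964844, -150.89999389648438], [478.0, -217.39999389648438], [560.0, -127.69999694824219], [487.3999938964844, -61.29999923706055]], array([ 482.7, -139.3]), array([121.5,  98.4]), 47.55)
orange 805 nan ([[432.0, -3.700000047683716], [503.3999938964844, -13.199999809265137], [520.7999877929688, 116.5999984741211], [449.3999938964844, 126.19999694824219]], array([476.4,  56.5]), array([131.,  72.]), 82.36)
filt 183 nan ([[387.0, -302.8999938964844], [424.0, -330.20001220703125], [457.3999938964844, -285.1000061035156], [420.3999938964844, -257.70001220703125]], array([ 422.2, -294. ]), array([56.1, 46. ]), 53.53)
bottle 707 nan ([[550.4000244140625, 362.8999938964844], [643.4000244140625, 288.3999938964844], [667.7000122070312, 318.79998779296875], [574.7999877929688, 393.29998779296875]], array([609.1, 340.9]), array([ 39. , 119.2]), 51.29)
rail 771 ([[571.9000244140625, 256.0], [714.4000244140625, -179.1999969482422], [830.0999755859375, -141.3000030517578], [687.5999755859375, 293.8999938964844]], array([701. ,  57.4]), array([121.8, 457.9]), 18.13)

[... 1269 characters left out ...]
24.4]), array([ 43. , 151.9]), 34.33)
rail 507 ([[577.2000122070312, 262.6000061035156], [718.7000122070312, -184.89999389648438], [831.5, -149.3000030517578], [689.9000244140625, 298.29998779296875]], array([704.3,  56.7]), array([118.3, 469.4]), 17.56)
-180 717.0 720.0 | -150 698.0 704.0 | -120 698.0 704.0 | -90 699.0 705.0 | -60 699.0 707.0 | -30 699.0 706.0 | 0 701.0 707.0 | 30 701.0 708.0 | 60 703.0 708.0 | 90 704.0 713.0 | 120 703.0 713.0 | 150 706.0 711.0 | 180 703.0 714.0 | 210 707.0 715.0 | 240 589.0 713.0 | 270 580.0 596.0 | 
580 252.0 264.0 | 600 231.0 265.0 | 620 252.0 263.0 | 640 250.0 263.0 | 660 253.0 262.0 | 680 250.0 260.0 | 700 -153.0 259.0 | 720 -185.0 193.0 | 
bench z nan
```

View pics/crop.png

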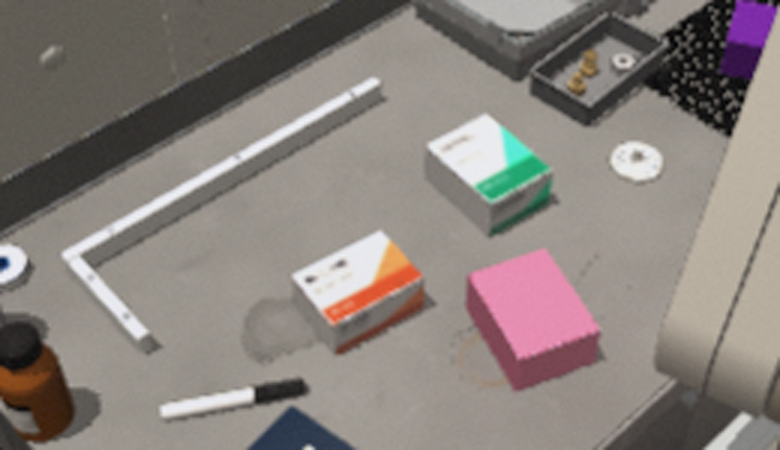

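The close crop confirms the target: the white/green carton is at crop (490,170), with orange, pink and purple clearly separate. Next I raise the hand to get a wrist view of it.

Request:
play_rows(
  dp=[
    [18, 38, 20],
    [18, 38, 20],
    [18, 38, 20],
    [18, 38, 20],
    [18, 38, 10],
    [18, 38, 10],
  ],
  yaw=[-1.3, -1.3, -1.3, -1.3, -1.3, -1.3],
  gripper=0.4,
)

```text
t: 1.6
ee_pos: [269.8, -390.7, 314.6]
orientation: [3.133, 0.216, 0.001]
ft_force: [0.1, 0.3, 0.5]
width: 53.9
grasp_force: 0.0
```

Request:
play_rows(
  dp=[
    [18, 38, 10],
    [18, 38, 10],
    [18, 38, 0],
    [18, 38, 0],
    [18, 38, 0],
    [18, 38, 0],
    [0, 0, 0],
    [0, 0, 0],
  ],
  yaw=[-1.3, -1.3, -1.3, -1.3, -1.3, -1.3, 0, 0],
)

```text
t: 2.27
ee_pos: [376.2, -166.2, 333.1]
orientation: [3.141, 0.014, 0.001]
ft_force: [-0.4, -0.7, 0.6]
width: 52.8
grasp_force: 0.0
```

```bash
cat >> h.py <<'E'
from scipy.spatial.transform import Rotation as R
def wrist():
    o=ctrl.get_obs(); im=grab('wrist')
    T=np.eye(4); T[:3,:3]=R.from_rotvec(o['orientation']).as_matrix(); T[:3,3]=o['ee_pos']
    return o,im,cloud(im,T@np.array(im['hand_eye']))
E
python3 - <<'E'
from m import *
o,im,W=wrist(); print(o['t'],o['ee_pos'].round(1),R.from_rotvec(o['orientation']).as_matrix()[:,0].round(4),o['width'])
print(np.array(im['hand_eye']).round(2))
cv2.imwrite('pics/w1.png',im['pixels'][...,::-1]); np.savez('w1.npz',W=W)
for nm,b in dict(seal=(380,600,-240,-20,47,62),orange=(400,600,-20,180,42,60)).items():
    p=seg(W,*b); p=p[~np.isnan(p).any(1)]; print(nm,len(p),np.median(p[:,2]) if len(p) else 0,rect(p[:,:2]) if len(p) else 0)
E
```

```text
2.2667 [ 376.2 -166.2  333.1] [1.0e+00 9.2e-03 5.0e-04] 52.819155401673605
[[  -0.      0.97    0.25   67.81]
 [   1.      0.      0.     -1.23]
 [   0.      0.25   -0.97 -161.57]
 [   0.      0.      0.      1.  ]]
seal 5292 52.39353018490195 ([[448.5, -176.89999389648438], [572.4000244140625, -193.0], [584.5, -99.69999694824219], [460.6000061035156, -83.5999984741211]], array([ 516.5, -138.3]), array([ 94.1, 124.9]), 82.6)
orange 4374 48.5491757886505 ([[435.0, 22.299999237060547], [513.7999877929688, 11.100000381469727], [532.7000122070312, 143.89999389648438], [453.8999938964844, 155.10000610351562]], array([483.8,  83.1]), array([134.1,  79.6]), 81.89)
```

View pics/w1.png

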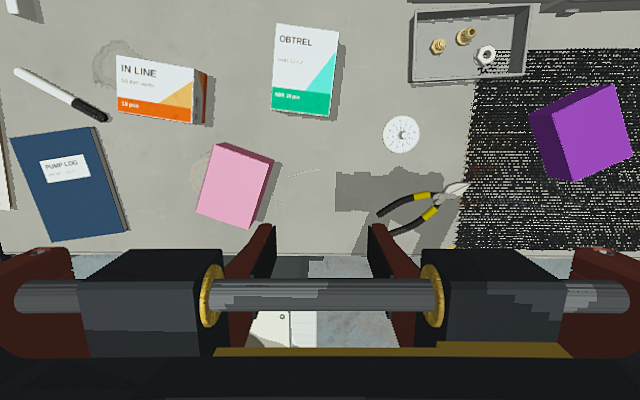

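The wrist view shows the white/green carton at (305,70), the orange one at (160,88), the pink one at (233,185) and the filter at (401,133). I'll refine the poses now.

```bash
cat >> m.py <<'E'
def boxpose(W,b,a0=0.):
    p=seg(W,*b); p=p[~np.isnan(p).any(1)]; zm=np.median(p[:,2]); p=p[abs(p[:,2]-zm)<3][:,:2]
    best=None
    for a in np.arange(a0-.45,a0+.45,.005):
        c,s=np.cos(a),np.sin(a); q=p@np.array([[c,-s],[s,c]])
        lo,hi=np.percentile(q,1.,0),np.percentile(q,99.,0)
        A=np.prod(hi-lo)
        if best is None or A<best[0]: best=(A,a,lo,hi)
    _,a,lo,hi=best; c,s=np.cos(a),np.sin(a)
    return dict(z=round(zm,1),n=len(p),a=round(a,3),ctr=(np.array([[c,-s],[s,c]])@((lo+hi)/2)).round(1),size=(hi-lo).round(1))
E
python3 - <<'E'
from m import *
W=np.load('w1.npz')['W']
print('seal',boxpose(W,(380,620,-240,-20,47,58)))
print('orange',boxpose(W,(400,600,-20,180,42,56)))
print('filt',boxpose(W,(360,520,-340,-230,3,40)))
p=W[np.isfinite(W).all(-1)]
print('bench',np.median(p[(p[:,0]>500)&(p[:,0]<700)&(p[:,2]<20)][:,2]))
print('maxx',p[:,0].max())
for n in ['scene','side']:
    W=np.load(n+'0.npz')['W']; print(n,boxpose(W,(380,620,-240,-20,49,62)),boxpose(W,(400,600,-20,180,44,56)))
E
```

```text
seal {'z': np.float64(52.4), 'n': 5148, 'a': np.float64(-0.12), 'ctr': array([ 509.9, -139.2]), 'size': array([106.7,  80.9])}
orange {'z': np.float64(48.5), 'n': 4161, 'a': np.float64(-0.155), 'ctr': array([484.3,  68.4]), 'size': array([ 72.1, 100.8])}
filt {'z': np.float64(8.0), 'n': 1022, 'a': np.float64(0.01), 'ctr': array([ 425.6, -290.7]), 'size': array([54.4, 54.1])}
bench -0.2527636953785759
maxx 616.1324005392324
scene {'z': np.float64(53.1), 'n': 576, 'a': np.float64(-0.095), 'ctr': array([ 505. , -138.4]), 'size': array([104.2,  82.8])} {'z': np.float64(48.8), 'n': 629, 'a': np.float64(-0.155), 'ctr': array([478.2,  68.9]), 'size': array([ 70. , 102.7])}
side {'z': np.float64(52.5), 'n': 300, 'a': np.float64(-0.12), 'ctr': array([ 504.6, -134.9]), 'size': array([102.5,  80.1])} {'z': np.float64(48.4), 'n': 345, 'a': np.float64(-0.145), 'ctr': array([478.8,  71.8]), 'size': array([ 68.3, 102. ])}
```

Request:
play_rows(
  dp=[
    [20, 40, 0],
    [20, 40, 0],
    [20, 40, 0],
    [20, 40, 0],
    [20, 40, 0],
    [20, 40, 0],
    [0, 0, 0],
    [0, 0, 0],
  ],
  yaw=[0, 0, 0, 0, 0, 0, 0, 0],
)

```text
t: 2.98
ee_pos: [487.9, 55.3, 332.4]
orientation: [3.141, 0.007, -0.001]
ft_force: [-0.9, -0.4, -0.6]
width: 52.7
grasp_force: 0.0
```

```bash
cat >> m.py <<'E'
def fit(u,v):  # v = a u + b robust
    for _ in range(5):
        a,b=np.polyfit(u,v,1); r=v-a*u-b; k=abs(r)<max(1.5,2*np.std(r)); u,v=u[k],v[k]
    return a,b,np.std(r),len(u)
def rails(W):
    p=W[np.isfinite(W).all(-1)]; p=p[(p[:,2]>26)&(p[:,2]<34)]
    B=p[(p[:,0]>670)&(p[:,0]<740)&(p[:,1]<235)&(p[:,1]>-160)]
    S=p[(p[:,0]>590)&(p[:,0]<690)&(p[:,1]>225)&(p[:,1]<285)]
    def mid(P,i,j):
        e=[]
        for c in np.arange(P[:,j].min()+3,P[:,j].max()-3,4):
            q=P[abs(P[:,j]-c)<2,i]
            if len(q)>4: lo,hi=np.percentile(q,[3,97]); e.append((c,(lo+hi)/2,hi-lo))
        e=np.array(e); return fit(e[:,0],e[:,1])+(np.median(e[:,2]),)
    return mid(B,0,1),mid(S,1,0)
E
python3 - <<'E'
from m import *
o,im,W=wrist(); print(o['ee_pos'].round(1)); np.savez('w2.npz',W=W)
cv2.imwrite('pics/w2.png',im['pixels'][...,::-1])
print('wrist',*[np.round(x,4) for x in rails(W)])
for n in ['scene','side']: print(n,*[np.round(x,4) for x in rails(np.load(n+'0.npz')['W'])])
print(boxpose(W,(380,620,-240,-20,47,58)))
print(boxpose(W,(400,600,-20,180,42,56)))
E
```

```text
[487.9  55.3 332.4]
wrist [1.340000e-02 7.095695e+02 5.314000e-01 9.600000e+01 9.941400e+00] [-3.100000e-02  2.730607e+02  3.541000e-01  2.400000e+01  1.201180e+01]
scene [1.800000e-02 7.070139e+02 8.520000e-01 3.300000e+01 1.084230e+01] [-1.950000e-02  2.633825e+02  7.596000e-01  1.600000e+01  1.079320e+01]
side [1.270000e-02 7.094649e+02 1.253800e+00 5.000000e+00 1.260320e+01] [-2.540000e-02  2.722311e+02  9.178000e-01  6.000000e+00  1.060920e+01]
{'z': np.float64(52.2), 'n': 4393, 'a': np.float64(-0.11), 'ctr': array([ 510.5, -137.9]), 'size': array([107.4,  83.1])}
{'z': np.float64(48.4), 'n': 3342, 'a': np.float64(-0.165), 'ctr': array([483.8,  69. ]), 'size': array([ 73. , 100.7])}
```

View pics/w2.png

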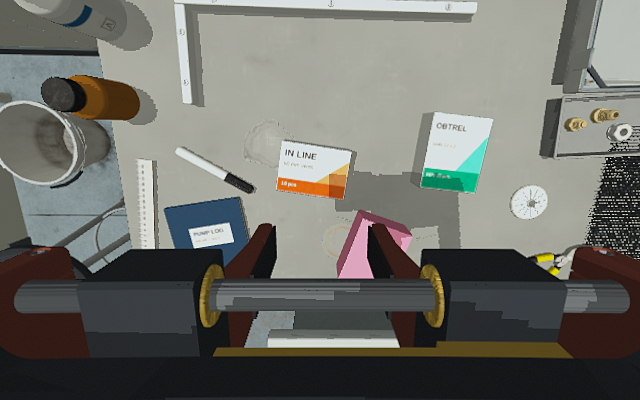

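The wrist view shows the rail corner at (180,5), consistent with the fits: back inner face x≈702.6+0.013y and side inner face y≈246. I'll stand behind the carton's near end with half-closed fingers.

Request:
play_rows(
  dp=[
    [-12, -36.6, -20],
    [-12, -36.6, -20],
    [-12, -36.6, -20],
    [-12, -36.6, -20],
    [-12, -36.6, -20],
    [0, 0, 0],
    [0, 0, 0],
  ],
  yaw=[-1.4, -1.4, -1.4, -1.4, -1.4, 0, 0],
  gripper=0.53,
)

```text
t: 3.62
ee_pos: [427.3, -123.4, 236.0]
orientation: [-3.135, 0.198, 0.004]
ft_force: [0.3, -0.1, -0.0]
width: 41.5
grasp_force: 0.0
```

Run:
```python
from m import *
o=ctrl.get_obs(); print(o['ee_pos'].round(1),o['width'],R.from_rotvec(o['orientation']).as_matrix()[:,0].round(3))
W=np.load('w1.npz')['W']; p=W[np.isfinite(W).all(-1)]
q=p[(p[:,0]>300)&(p[:,1]>-125)&(p[:,1]<20)&(p[:,2]>35)&(p[:,2]<60)&(p[:,0]<435)]
h=cv2.convexHull(q[:,:2].astype(np.float32))[:,0]; print(h[h[:,0]>360][:20].round().tolist())
```

```text
[ 427.3 -123.4  236. ] 41.54171259409112 [ 0.992 -0.126 -0.002]
[[411.0, -9.0], [409.0, -6.0], [407.0, -6.0], [385.0, 3.0], [382.0, -87.0], [384.0, -86.0], [385.0, -85.0], [386.0, -81.0], [392.0, -66.0], [406.0, -26.0], [409.0, -18.0], [411.0, -11.0]]
```

Request:
play_rows(
  dp=[
    [0, -2, -40],
    [0, -2, -40],
    [0, -1, -40],
    [0, 0, -40],
    [0, 0, -30],
    [0, 0, -20],
    [0, 0, -10],
    [0, 0, -4],
  ],
  yaw=[0.1, 0.1, 0.1, 0.1, 0, 0, 0, 0],
)

```text
t: 4.28
ee_pos: [429.5, -125.2, 12.0]
orientation: [-3.136, 0.175, 0.002]
ft_force: [0.1, -0.2, 1.0]
width: 41.0
grasp_force: 0.0
```

Request:
play_rows(
  dp=[
    [0, 0, 0],
    [0, 0, 0],
    [6, -0.7, 0],
    [6, -0.7, 0],
    [4, -0.5, 0],
    [2, 0, 0],
    [0, 0, 0],
  ],
  yaw=[0, 0, 0, 0, 0, 0, 0],
)

```text
t: 4.87
ee_pos: [448.0, -127.2, 13.2]
orientation: [3.137, -0.175, 0.001]
ft_force: [-1.8, -0.4, 1.8]
width: 41.3
grasp_force: 0.7
```

Request:
play_rows(
  dp=[
    [6, -0.5, 0],
    [8, -0.5, 0],
    [9, -0.5, 0],
    [9, -0.5, 0],
    [9, 0, 0],
    [9, 0, 0],
    [9, 0, 0],
    [9, 0, 0],
  ],
  yaw=[0, 0.5, 0.6, 0.6, 0.6, 0.6, 0.6, 0.6],
)

```text
t: 5.53
ee_pos: [516.3, -129.1, 12.7]
orientation: [-3.141, 0.061, 0.001]
ft_force: [-1.8, 0.4, -0.2]
width: 41.3
grasp_force: 1.2
```

Request:
play_rows(
  dp=[
    [9, 0, 0],
    [9, 0, 0],
    [9, 0, 0],
    [9, 0, 0],
    [8, 0, 0],
    [5, 0, 0],
    [2, 0, 0],
    [0, 0, 0],
  ],
  yaw=[0.5, 0.5, 0.5, 0, 0, 0, 0, 0],
)

```text
t: 6.2
ee_pos: [567.4, -129.2, 12.9]
orientation: [3.141, -0.022, 0.002]
ft_force: [-0.3, 0.2, -0.6]
width: 41.3
grasp_force: 0.0
```

Run:
```python
from m import *
o=ctrl.get_obs(); print(o['t'],o['ee_pos'].round(1),R.from_rotvec(o['orientation']).as_matrix()[:,0].round(3))
o,im,W=wrist(); cv2.imwrite('pics/w3.png',im['pixels'][...,::-1])
print('w',boxpose(W,(540,720,-240,-20,47,58)))
for n in ['scene','side']:
    im=grab(n); W=cloud(im); 
    try: print(n,boxpose(W,(540,720,-240,-20,49,62)),boxpose(W,(400,600,-20,180,44,56)))
    except Exception as e: print(n,e)
```

```text
6.2 [ 567.4 -129.2   12.9] [ 1.    -0.014  0.001]
w {'z': np.float64(52.4), 'n': 53010, 'a': np.float64(-0.005), 'ctr': array([ 628.4, -134.8]), 'size': array([96.3, 81.8])}
scene {'z': np.float64(54.3), 'n': 52, 'a': np.float64(-0.01), 'ctr': array([ 671.7, -130.8]), 'size': array([18.9, 74.9])} {'z': np.float64(49.1), 'n': 643, 'a': np.float64(-0.14), 'ctr': array([478.3,  68.9]), 'size': array([ 70.1, 103.3])}
side {'z': np.float64(53.4), 'n': 73, 'a': np.float64(0.015), 'ctr': array([ 655.1, -130.3]), 'size': array([47.8, 76.8])} {'z': np.float64(48.3), 'n': 327, 'a': np.float64(-0.105), 'ctr': array([479.4,  71.9]), 'size': array([ 69.2, 101.3])}
```

Run:
```python
from m import *
for n in ['scene0','side0','w2']:
    W=np.load(n+'.npz')['W']; p=W[np.isfinite(W).all(-1)]
    q=p[(p[:,0]>520)&(p[:,0]<760)&(p[:,1]>-340)&(p[:,1]<-195)&(p[:,2]>10)]
    for y in range(-340,-195,20):
        s=q[(q[:,1]>=y)&(q[:,1]<y+20)]
        if len(s): print(n,y,len(s),s.min(0).round(),s.max(0).round())
    w=p[(p[:,0]>720)&(p[:,0]<1000)&(abs(p[:,1])<250)&(p[:,2]>60)]
    if len(w): print('wall x min',np.percentile(w[:,0],1))
```

```text
scene0 -340 206 [ 541. -340.   10.] [ 759. -320.   79.]
scene0 -320 142 [ 585. -320.   11.] [ 759. -300.   80.]
scene0 -300 285 [ 521. -300.   10.] [ 758. -280.   86.]
scene0 -280 285 [ 589. -280.   51.] [ 760. -265.   94.]
wall x min 798.2171302217911
side0 -340 102 [ 541. -340.   11.] [ 757. -320.   80.]
side0 -320 55 [ 526. -320.   13.] [ 759. -300.   81.]
side0 -300 255 [ 520. -300.   10.] [ 760. -280.   82.]
side0 -280 239 [ 588. -280.   49.] [ 760. -261.   92.]
wall x min 799.5984493355642
w2 -340 1583 [ 544. -340.   10.] [ 705. -320.   80.]
w2 -320 1231 [ 590. -320.   18.] [ 705. -300.   81.]
w2 -300 1700 [ 520. -300.   10.] [ 720. -280.   86.]
w2 -280 2156 [ 593. -280.   51.] [ 706. -265.   92.]
```

Request:
play_rows(
  dp=[
    [-10, 0, 0],
    [-12, 0, 10],
    [0, 0, 40],
    [0, 0, 40],
    [8, -6, 20],
    [8, -6, 0],
    [8, -6, 0],
    [8, -6, 0],
  ],
  yaw=[0, 0, 0, 0, 7, 7, 7, 7],
)

```text
t: 7.02
ee_pos: [576.4, -153.5, 123.7]
orientation: [3.051, 0.748, 0.002]
ft_force: [-0.2, -0.4, -0.4]
width: 41.4
grasp_force: 0.0
```

Request:
play_rows(
  dp=[
    [8, -6, 0],
    [8, -6, 0],
    [8, -6, 0],
    [8, -6, 0],
    [8, -6, 0],
    [8, -6, 0],
    [8, -6, 0],
    [0, -6, 0],
  ],
  yaw=[7, 7, 7, 7, 7, 7, 7, 7],
)

```text
t: 7.68
ee_pos: [633.1, -201.5, 122.8]
orientation: [2.342, 2.093, 0.001]
ft_force: [-0.1, -0.4, -0.4]
width: 41.0
grasp_force: 0.0
```

Request:
play_rows(
  dp=[
    [0, -6, 0],
    [0, 0, 0],
    [0, 0, 0],
  ],
  yaw=[6, 0, 0],
)

```text
t: 7.93
ee_pos: [631.8, -207.2, 122.6]
orientation: [-2.241, -2.201, 0.0]
ft_force: [0.8, 0.2, -0.0]
width: 41.4
grasp_force: 0.0
```

Run:
```python
from m import *
o=ctrl.get_obs(); print(o['t'],o['ee_pos'].round(1),R.from_rotvec(o['orientation']).as_matrix()[:,0].round(3),o['qpos'].round(2))
for n in ['scene','side']:
    im=grab(n); W=cloud(im); cv2.imwrite(f'pics/{n}1.png',im['pixels'][...,::-1])
    try: print(n,boxpose(W,(540,720,-240,-20,49,62)))
    except Exception as e: print(n,e)
```

```text
7.9333 [ 631.8 -207.2  122.6] [0.018 1.    0.   ] [-0.33  0.6   1.6   0.    0.95 -0.32]
scene {'z': np.float64(52.7), 'n': 482, 'a': np.float64(-0.03), 'ctr': array([ 627.4, -135. ]), 'size': array([103.6,  83.1])}
side {'z': np.float64(52.5), 'n': 276, 'a': np.float64(0.015), 'ctr': array([ 628.5, -131. ]), 'size': array([100.6,  82.2])}
```

Request:
play_rows(
  dp=[
    [0, 0, -35],
    [0, 0, -35],
    [0, 0, -25],
    [0, 0, -12],
    [0, 0, -3],
    [0, 5, 0],
    [0, 7, 0],
    [0, 7, 0],
  ],
  yaw=[0, 0, 0, 0, 0, 0, 0, 0],
  gripper=0.35,
)

```text
t: 8.7
ee_pos: [634.0, -188.0, 14.7]
orientation: [2.235, 2.203, 0.002]
ft_force: [-0.6, -1.1, 0.2]
width: 57.5
grasp_force: 0.8
```

Request:
play_rows(
  dp=[
    [0, 7, 0],
    [0, 9, 0],
    [0, 12, 0],
    [0.2, 14, 0],
    [0.2, 14, 0],
    [0.2, 14, 0],
    [0.2, 14, 0],
    [0.2, 14, 0],
  ],
  yaw=[0, 0, 0, 0, 0, 0, 0, 0],
)

```text
t: 9.37
ee_pos: [634.9, -89.7, 14.5]
orientation: [2.234, 2.204, 0.002]
ft_force: [-0.4, -5.9, 5.6]
width: 57.3
grasp_force: 3.0
```

Request:
play_rows(
  dp=[
    [0.2, 14, 0],
    [0.2, 14, 0],
    [0.2, 14, 0],
    [0.2, 14, 0],
    [0.2, 12, 0],
    [0.2, 8, 0],
    [0, 4, 0],
    [0, 0, 0],
  ],
  yaw=[0, 0, 0, 0, 0, 0, 0, 0],
)

```text
t: 10.03
ee_pos: [634.8, -9.0, 13.0]
orientation: [-2.236, -2.207, -0.001]
ft_force: [-0.2, -0.1, 0.1]
width: 57.2
grasp_force: 0.0
```

Run:
```python
from m import *
o=ctrl.get_obs(); print(o['t'],o['ee_pos'].round(1),R.from_rotvec(o['orientation']).as_matrix()[:,0].round(3),o['ft_force'].round(1),o['width'])
for n in ['scene','side']:
    im=grab(n); W=cloud(im); cv2.imwrite(f'pics/{n}2.png',im['pixels'][...,::-1])
    try: print(n,boxpose(W,(540,720,o['ee_pos'][1]-5,o['ee_pos'][1]+130,49,62)),boxpose(W,(400,600,-20,180,44,56)))
    except Exception as e: print(n,e)
```

```text
10.0333 [634.8  -9.   13. ] [0.013 1.    0.   ] [-0.2 -0.1  0.1] 57.159665193608774
scene {'z': np.float64(52.9), 'n': 608, 'a': np.float64(0.01), 'ctr': array([629.9,  45. ]), 'size': array([103.3,  85.4])} {'z': np.float64(48.9), 'n': 643, 'a': np.float64(-0.13), 'ctr': array([478.5,  68.9]), 'size': array([ 69.8, 102.4])}
side {'z': np.float64(52.7), 'n': 342, 'a': np.float64(-0.04), 'ctr': array([629.4,  46.7]), 'size': array([101.9,  86.4])} {'z': np.float64(48.4), 'n': 345, 'a': np.float64(-0.16), 'ctr': array([479.1,  71.5]), 'size': array([ 68.6, 102.2])}
```

View pics/scene2.png

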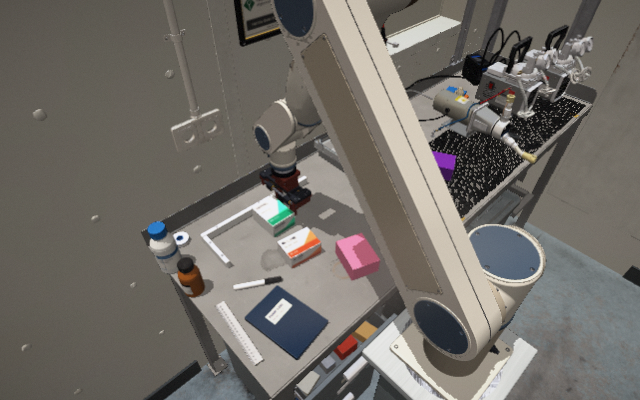

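Request:
play_rows(
  dp=[
    [0, 8, 0],
    [0.2, 14, 0],
    [0.2, 16, 0],
    [0.2, 16, 0],
    [0.2, 16, 0],
    [0.2, 16, 0],
    [0.2, 16, 0],
    [0.2, 14, 0],
  ],
  yaw=[0, 0, 0, 0, 0, 0, 0, 0],
)

```text
t: 10.8
ee_pos: [635.8, 107.5, 12.5]
orientation: [-2.236, -2.206, 0.001]
ft_force: [-0.7, -2.0, -1.6]
width: 57.1
grasp_force: 0.8
```

Request:
play_rows(
  dp=[
    [0.2, 12, 0],
    [0, 8, 0],
    [0, 6, 0],
    [0, 4, 0],
    [0, 3, 0],
    [0, 2, 0],
    [0, 0, 0],
    [0, 0, 0],
  ],
  yaw=[0, 0, 0, 0, 0, 0, 0, 0],
)

```text
t: 11.47
ee_pos: [636.6, 140.7, 13.0]
orientation: [2.237, 2.205, 0.001]
ft_force: [0.1, 0.9, -0.2]
width: 57.1
grasp_force: 0.0
```

Run:
```python
from m import *
o=ctrl.get_obs(); print(o['t'],o['ee_pos'].round(1),R.from_rotvec(o['orientation']).as_matrix()[:,0].round(3),o['ft_force'].round(1),o['width'])
for n in ['scene','side']:
    im=grab(n); W=cloud(im)
    try: print(n,boxpose(W,(540,720,o['ee_pos'][1]-5,o['ee_pos'][1]+130,49,62)),boxpose(W,(400,600,-20,180,44,56)))
    except Exception as e: print(n,e)
```

```text
11.4667 [636.6 140.7  13. ] [0.014 1.    0.   ] [ 0.1  0.9 -0.2] 57.11881307496337
scene {'z': np.float64(52.9), 'n': 723, 'a': np.float64(-0.005), 'ctr': array([630. , 193.2]), 'size': array([103.1,  82.5])} {'z': np.float64(48.8), 'n': 640, 'a': np.float64(-0.13), 'ctr': array([478.2,  69.1]), 'size': array([ 69.5, 103.6])}
side {'z': np.float64(52.2), 'n': 443, 'a': np.float64(-0.055), 'ctr': array([632.3, 195.5]), 'size': array([102.1,  87.9])} {'z': np.float64(48.4), 'n': 333, 'a': np.float64(-0.185), 'ctr': array([478.6,  71.5]), 'size': array([ 69.6, 102.1])}
```

Request:
play_rows(
  dp=[
    [0, 2, 0],
    [0, 2, 0],
    [0, 1.5, 0],
    [0, 1, 0],
    [0, 0, 0],
  ],
  yaw=[0, 0, 0, 0, 0],
)

```text
t: 11.98
ee_pos: [636.6, 147.4, 13.0]
orientation: [2.237, 2.206, 0.0]
ft_force: [0.3, -2.2, 2.9]
width: 57.0
grasp_force: 1.4
```

Request:
play_rows(
  dp=[
    [0, 1, 0],
    [0, 1, 0],
    [0, 0, 0],
  ],
  yaw=[0, 0, 0],
)

```text
t: 12.23
ee_pos: [636.4, 148.5, 13.0]
orientation: [2.237, 2.205, -0.001]
ft_force: [0.1, -7.5, 3.9]
width: 57.2
grasp_force: 4.0
```

Request:
play_rows(
  dp=[
    [0, 1, 0],
    [0, 1, 0],
    [0, 0, 0],
  ],
  yaw=[0, 0, 0],
)

```text
t: 12.48
ee_pos: [636.1, 148.6, 13.1]
orientation: [2.237, 2.204, -0.005]
ft_force: [-0.5, -16.9, 7.6]
width: 57.0
grasp_force: 8.5
```

Request:
play_rows(
  dp=[
    [0, -3, 0],
    [0, -6, 0],
    [0, -8, 5],
    [0, 0, 35],
    [0, 0, 40],
    [-6, 4, 30],
    [-7, 5, 0],
    [-7, 5, 0],
  ],
  yaw=[0, 0, 0, 0, 0, -7, -7, -7],
)

```text
t: 13.15
ee_pos: [617.9, 148.7, 125.9]
orientation: [2.606, 1.752, 0.008]
ft_force: [-0.2, -0.4, -0.2]
width: 57.1
grasp_force: 0.0
```

Request:
play_rows(
  dp=[
    [-7, 6, 0],
    [-7, 6, 0],
    [-7, 6, 0],
    [-7, 6, 0],
    [-7, 6, 0],
    [-7, 6, 0],
    [-7, 6, 0],
    [-7, 6, 0],
  ],
  yaw=[-7, -7, -7, -7, -7, -7, -7, -7],
  gripper=0.53,
)

```text
t: 13.82
ee_pos: [559.9, 196.6, 123.0]
orientation: [-3.124, -0.325, -0.0]
ft_force: [-0.4, -0.0, -0.6]
width: 41.4
grasp_force: 0.0
```

Request:
play_rows(
  dp=[
    [-4, 4, 0],
    [-4, 4, 0],
    [0, 0, 0],
    [0, 0, 0],
  ],
  yaw=[-7, -6, 0, 0],
)

```text
t: 14.15
ee_pos: [552.3, 204.5, 123.0]
orientation: [-3.141, 0.016, -0.0]
ft_force: [-0.5, -0.8, -0.2]
width: 41.1
grasp_force: 0.0
```

Run:
```python
from m import *
o=ctrl.get_obs(); print(o['t'],o['ee_pos'].round(1),R.from_rotvec(o['orientation']).as_matrix()[:,0].round(3),o['qpos'].round(2))
o,im,W=wrist(); cv2.imwrite('pics/w4.png',im['pixels'][...,::-1])
print('w',boxpose(W,(540,720,120,260,45,58)),*[np.round(x,4) for x in rails(W)])
for n in ['scene','side']:
    im=grab(n); W=cloud(im)
    try: print(n,boxpose(W,(540,720,120,260,49,62)))
    except Exception as e: print(n,e)
```

```text
14.15 [552.3 204.5 123. ] [ 1.   -0.01  0.  ] [0.33 0.5  1.78 0.   0.86 1.91]
w {'z': np.float64(52.4), 'n': 17818, 'a': np.float64(-0.02), 'ctr': array([637.7, 203.6]), 'size': array([107. ,  81.6])} [2.500000e-02 7.041625e+02 1.705000e-01 5.300000e+01 9.953000e-01] [-2.380000e-02  2.704702e+02  1.767000e-01  2.400000e+01  9.821600e+00]
scene {'z': np.float64(52.7), 'n': 461, 'a': np.float64(-0.035), 'ctr': array([626.5, 200.9]), 'size': array([98.1, 82.9])}
side {'z': np.float64(52.4), 'n': 422, 'a': np.float64(-0.035), 'ctr': array([632. , 207.3]), 'size': array([103.4,  81. ])}
```

View pics/w4.png

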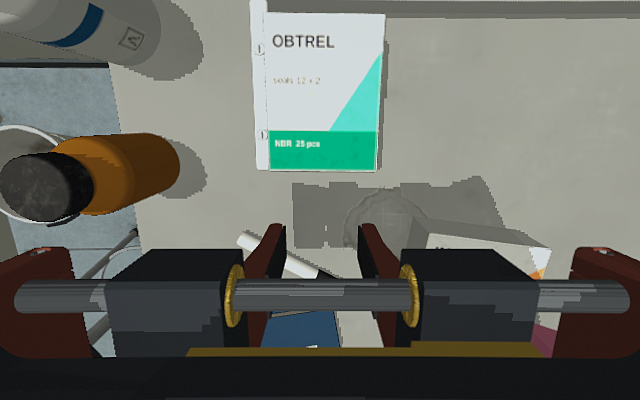

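The carton (320,90) lies flush along the side rail. I'll check that the pen near (265,250) is clear of the descent.

Run:
```python
from m import *
for n in ['w2','scene0']:
    W=np.load(n+'.npz')['W']; p=W[np.isfinite(W).all(-1)]
    q=p[(p[:,0]>430)&(p[:,0]<565)&(p[:,1]>150)&(p[:,1]<300)&(p[:,2]>6)&(p[:,2]<25)]
    for y in range(150,300,15):
        s=q[abs(q[:,1]-y)<7]
        if len(s)>3: print(n,y,np.percentile(s[:,0],[2,98]).round())
```

```text
w2 165 [445. 452.]
w2 180 [442. 460.]
w2 195 [432. 469.]
w2 210 [431. 477.]
w2 225 [467. 486.]
w2 240 [476. 494.]
w2 255 [484. 503.]
w2 270 [492. 513.]
w2 285 [501. 517.]
scene0 180 [438. 453.]
scene0 195 [431. 464.]
scene0 210 [451. 471.]
scene0 225 [461. 481.]
scene0 240 [471. 488.]
scene0 255 [478. 497.]
scene0 270 [487. 507.]
scene0 285 [496. 507.]
```

Request:
play_rows(
  dp=[
    [0, -1, -35],
    [0, -1, -35],
    [0, 0, -25],
    [0, 0, -12],
    [0, 0, -3],
    [4, 0, 0],
    [4, 0, 0],
    [0, 0, 0],
  ],
  yaw=[-0.3, -0.3, 0, 0, 0, 0, 0, 0],
)

```text
t: 14.97
ee_pos: [563.0, 202.9, 14.6]
orientation: [-3.14, 0.038, -0.006]
ft_force: [1.0, 0.6, 0.6]
width: 41.1
grasp_force: 0.0
```

Request:
play_rows(
  dp=[
    [4, 0, 0],
    [4, 0, 0],
    [3, 0, 0],
    [3, 0, 0],
    [2, 0, 0],
    [2, 0, 0],
    [0, 0, 0],
  ],
  yaw=[0, 0, 0, 0, 0, 0, 0],
)

```text
t: 15.55
ee_pos: [578.0, 202.3, 12.9]
orientation: [3.141, -0.038, -0.002]
ft_force: [-3.1, 0.5, 1.3]
width: 41.5
grasp_force: 1.5
```

Request:
play_rows(
  dp=[
    [2, 0, 0],
    [1.5, 0, 0],
    [0, 0, 0],
  ],
  yaw=[0, 0, 0],
)

```text
t: 15.8
ee_pos: [582.0, 202.3, 12.8]
orientation: [3.141, -0.038, -0.0]
ft_force: [-2.8, 0.8, 2.1]
width: 41.6
grasp_force: 1.5
```

Request:
play_rows(
  dp=[
    [1.5, 0, 0],
    [1, 0, 0],
    [0, 0, 0],
  ],
  yaw=[0, 0, 0],
)

```text
t: 16.05
ee_pos: [584.6, 202.3, 12.8]
orientation: [-3.141, 0.038, -0.0]
ft_force: [-3.1, -0.7, 1.4]
width: 41.5
grasp_force: 1.3
```

Request:
play_rows(
  dp=[
    [1, 0, 0],
    [1, 0, 0],
    [0, 0, 0],
  ],
  yaw=[0, 0, 0],
)

```text
t: 16.3
ee_pos: [586.4, 202.3, 12.8]
orientation: [-3.141, 0.039, 0.0]
ft_force: [-3.7, 0.5, 2.2]
width: 41.6
grasp_force: 2.2
```

Request:
play_rows(
  dp=[
    [1, 0, 0],
    [1, 0, 0],
    [0, 0, 0],
  ],
  yaw=[0, 0, 0],
)

```text
t: 16.55
ee_pos: [586.3, 202.3, 12.8]
orientation: [3.141, -0.039, -0.007]
ft_force: [-11.3, 0.7, 8.4]
width: 41.5
grasp_force: 5.8
```

Request:
play_rows(
  dp=[
    [1, 0, 0],
    [0.5, 0, 0],
    [0, 0, 0],
  ],
  yaw=[0, 0, 0],
)

```text
t: 16.8
ee_pos: [586.2, 202.3, 12.8]
orientation: [3.14, -0.038, -0.011]
ft_force: [-17.7, 1.9, 14.1]
width: 41.1
grasp_force: 8.4
```

Seated against the back rail: the force is rising at a fixed position. I'll back off, lift and check.

Request:
play_rows(
  dp=[
    [-4, 0, 0],
    [-8, 0, 0],
    [-12, 0, 0],
    [-5, 0, 30],
    [-5, 0, 40],
    [-5, -5, 40],
    [0, -5, 30],
    [0, 0, 0],
  ],
  yaw=[0, 0, 0, 0, 0, 0, 0, 0],
)

```text
t: 17.47
ee_pos: [555.1, 193.1, 159.4]
orientation: [-3.138, 0.039, -0.019]
ft_force: [0.7, 0.8, 0.5]
width: 41.4
grasp_force: 0.0
```

Request:
play_rows(
  dp=[
    [0, 0, 20],
    [0, 0, 0],
    [0, 0, 0],
  ],
  yaw=[0, 0, 0],
)

```text
t: 17.72
ee_pos: [551.8, 192.5, 173.1]
orientation: [-3.141, 0.038, -0.004]
ft_force: [-0.2, 0.8, 0.5]
width: 41.6
grasp_force: 0.0
```

Run:
```python
from m import *
o,im,W=wrist(); cv2.imwrite('pics/w5.png',im['pixels'][...,::-1]); print(o['t'],o['ee_pos'].round(1))
print('w',boxpose(W,(540,730,120,260,45,58)),*[np.round(x,4) for x in rails(W)])
p=W[np.isfinite(W).all(-1)]; t=p[(p[:,2]>49)&(p[:,2]<56)&(p[:,1]>165)&(p[:,1]<235)&(p[:,0]>560)]; print('far edge',np.percentile(t[:,0],99.5))
for n in ['scene','side']:
    im=grab(n); W=cloud(im)
    try: print(n,boxpose(W,(540,720,120,260,49,62)),boxpose(W,(400,600,-20,180,44,56)))
    except Exception as e: print(n,e)
```

```text
17.7167 [551.8 192.5 173.1]
w {'z': np.float64(52.4), 'n': 12433, 'a': np.float64(-0.005), 'ctr': array([653.4, 203. ]), 'size': array([107.1,  81.6])} [3.710000e-02 7.103445e+02 9.741000e-01 8.100000e+01 1.210430e+01] [-1.960000e-02  2.677307e+02  4.135000e-01  2.400000e+01  9.358100e+00]
far edge 708.2700659026399
scene {'z': np.float64(52.8), 'n': 692, 'a': np.float64(0.025), 'ctr': array([645. , 201.3]), 'size': array([103. ,  81.7])} {'z': np.float64(49.0), 'n': 643, 'a': np.float64(-0.155), 'ctr': array([478.7,  68.8]), 'size': array([ 70. , 103.3])}
side {'z': np.float64(52.4), 'n': 431, 'a': np.float64(0.0), 'ctr': array([647.9, 205.7]), 'size': array([103.4,  82. ])} {'z': np.float64(48.4), 'n': 340, 'a': np.float64(-0.13), 'ctr': array([478.5,  72.3]), 'size': array([ 68.6, 103. ])}
```

View pics/w5.png

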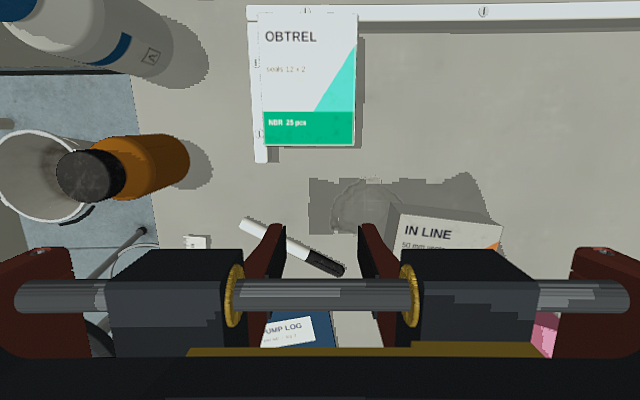

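Run:
```python
from m import *
o,im,W=wrist(); p=W[np.isfinite(W).all(-1)]
t=p[(p[:,2]>50)&(p[:,2]<55)&(p[:,0]>585)&(p[:,0]<725)&(p[:,1]>150)&(p[:,1]<255)]
r=p[(p[:,2]>26)&(p[:,2]<33)]
def edge(P,i,j,a,b,q):
    e=np.array([(c,np.percentile(P[abs(P[:,j]-c)<1.5,i],q)) for c in np.arange(a,b,3) if (abs(P[:,j]-c)<1.5).sum()>4]); return np.round(fit(e[:,0],e[:,1]),4)
print('right',edge(t,1,0,605,695,2),'left',edge(t,1,0,605,695,98))
print('near',edge(t,0,1,165,240,2),'far',edge(t,0,1,165,240,98))
b=r[(r[:,0]>690)&(r[:,0]<735)&(r[:,1]<150)]
s=r[(r[:,1]>243)&(r[:,1]<275)]
print('back inner',edge(b,0,1,-50,145,3),'side outer',edge(s,1,0,590,690,98))
```

```text
right [-2.040000e-02  1.767484e+02  4.433000e-01  3.000000e+01] left [-2.470000e-02  2.598102e+02  2.443000e-01  3.000000e+01]
near [3.380000e-02 5.946107e+02 4.215000e-01 2.500000e+01] far [2.300000e-02 7.020532e+02 3.110000e-01 2.500000e+01]
back inner [2.710000e-02 7.040887e+02 2.744000e-01 6.500000e+01] side outer [-2.880000e-02  2.785094e+02  3.808000e-01  3.400000e+01]
```

```bash
python3 -c "
from workcell import ticket; print(ticket.close_job())"
```

```text
the job is handed in; nothing more can be done
None
```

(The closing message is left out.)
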